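# Rock a tight relay module out of its socket

### The job

Take the tall relay module out of its tight socket on the trainer: a straight pull only bows the socket block up on its springs, so work it free by rocking it gently from end to end, never bowing the block up by more than 3 mm nor tipping the module past about 14 degrees while its pins are still in. Then stand it upright on its pins inside the empty undivided tray, set down gently and let go, leaving everything else on the bench where it is.

Things in the scene. Friction and masses are not known exactly. Their poses are not given: they have to be found in the camera images.
- relay: the relay module, the only tall narrow block on the trainer: 26 (x) by 50 (y) by 40 mm tall (z up), 70-120 g, violet-grey below, teal above like all modules. Origin: centre of the body's underside. Four steel pins reach 10 mm below it at x = +-7, y = +-15 mm. Grasp it across its 50 mm length, on the plain +-y end faces. Rock it about its own x axis: one pin pair rises while the other is the pivot.
- socket (a joint): how far the socket block is bowed up (m): 0 at rest, positive up, can also be pressed 4 mm down. A spring of 5 N per mm pulls it back: the 3 mm limit is a 15 N net pull on the module. Sprung contacts grip each pin pair with 9 to 13.5 N of friction (varies), the same over all 10 mm of travel and both ways, so both pairs at once take 18 to 27 N.
- block (a joint): how far the socket block is tipped on its springs about its own x (rad, positive when its +y end rises, 0 at rest, at most 0.22 either way, axis 12 mm below its top). Spring 3 N m per rad: it follows the rocking module some 0.04 to 0.14 rad (more if the pins are tight, less under a steady upward pull) before a pin pair slips, so the rise won by each swing cannot be known beforehand.
- socket_top (a point): centre of the top of the black socket block (34 mm in x by 52 mm in y) under the relay's underside; 66 mm above the table at rest, 16 mm above the trainer's top; moves and tips with the block; z up. Its 6 mm walls at the y ends are 3 mm lower than the middle, leaving room for tipping; the pins have 3 mm of play either way in y.
- trainer: fixed teal case with a white top, 240 (x) by 260 (y) by 50 mm, carrying four fixed flat square modules (40 by 40, 22 mm tall) and two black knobs 14 mm tall. Origin: centre of its underside. The socket block's centre is at x = -20, y = 0 mm here, with the same yaw; the nearest things beside it in y begin 75 mm from its centre.
- tray: empty shallow grey open tray without dividers, 120 (x) by 160 (y) by 25 mm, walls 4 mm, floor 4 mm thick, fixed. Origin at the centre of its underside. It may stand to the left or the right of the trainer; the other box of that size has dividers.
- multimeter: dark multimeter 90 by 190 by 44 mm lying on the table, bystander; origin at the centre of its underside
- spare: small two-pin module lying on its side, about 68 by 18 by 18 mm, bystander; origin on the underside
- pliers: red-handled pliers, 190 mm long, bystander; origin under the joint
- screwdriver: screwdriver lying on the table, bystander; x along it
- pot: white plastic pot 60 mm wide, 50 mm tall, bystander; origin at the centre of its underside
- coupler: small black block 12 by 40 by 12 mm lying on the trainer's top in front of the socket, bystander; origin at the centre of its underside
There are look-alikes about, which are no part of the job. What is shaped like the relay but pink is not meant. What is shaped like the tray but turquoise is not meant.

How it is judged (in metres and radians):
On the way:
1. the relay's pins are clear of the socket (z of relay in the frame of socket_top above 0.012 m), for 0.1 s.
At the end, for the whole second after the job is handed in: The relay stands upright (within 0.12 rad) and at rest on its pins on the tray's floor, its origin within 45 mm (x) and 66 mm (y) of the tray's centre and 11 to 19 mm above the table, let go; multimeter, spare, pliers, screwdriver, pot and coupler are within 20 mm of where they began (x of relay in the frame of tray between -0.045 and 0.045 m and y of relay in the frame of tray between -0.066 and 0.066 m and height (world z) of relay between 0.011 and 0.019 m and angle between relay's own z axis and vertical below 0.12 rad and linear speed of relay below 0.02 m/s and angular speed of relay below 0.2 rad/s and distance of each of multimeter, spare, pliers, screwdriver, pot, coupler from where it was at the start of the episode below 0.02 m); the robot touches nothing.
It fails at once if the socket block is bowed up by more than 3 mm (value of joint socket above 0.003 m).
It fails at once if the relay is tipped past 0.25 rad while its pins are in the socket (angle between relay's own z axis and vertical above 0.25 rad and distance between relay and socket_top below 0.01 m).
It fails at once if the relay is dropped or thrown: faster than 0.5 m/s with no finger on it (linear speed of relay above 0.5 m/s and contact force between relay and the fingers below 0.2 N).
It fails at once if a bystander is knocked more than 20 mm away (distance of any of multimeter, spare, pliers, screwdriver, pot, coupler from where it was at the start of the episode above 0.02 m).
It also fails if it takes over 64 s, if anything falls off the work surface, if the arm or the gripper's body presses on something with over 40 N, if the wrist force passes 120 N, or if a joint passes its speed limit or range.

### The arm

A 6-joint arm with a two-finger parallel gripper is mounted at the origin on the work surface. World frame = base frame: x ahead of the robot, y to its left, z up, the work surface at z = 0. Lengths are in mm, angles in rad, forces in N, time in s.
With the tool pointing down it reaches from about 275 to 1000 mm from the base axis. Payload 8.4 kg.
Tool frame: the origin (TCP) lies midway between the tips of the shut fingers; the grasp point (between the pads) lies grip_depth behind it (grip_depth is the distance from the TCP to the grasp point, in mm); z points along the fingers, y is the line along which they close (so a half turn about z gives the same grasp; the last joint's range is limited). The gripper opens to 85 mm and grips with 20 to 120 N. Pads are 22 mm wide; open, the fingers measure 114 mm over their backs; the gripper's body (76 mm by 85 mm) begins 54 mm behind the grasp point. The pads swing forward as they close: fully open they stand 13 mm farther back than shut.
Start: joints at [1.231, 0.353, 1.633, -0, 1.155, -0.002], TCP at [207.131, 589.682, 231.281] pointing down, gripper open.
Joint ranges: [-2.63, 2.63], [-0.92, 2.1], [0.06, 2.66], [-1.3, 4.44], [0, 2.69], [-3.02, 3.02]. Speed limits (rad/s): [2.22, 2.22, 2.79, 3.14, 3.14, 3.14].

### API

Orientations are given as [roll, pitch, yaw] about the fixed x, y, z axes, in that order (R = Rz(yaw) Ry(pitch) Rx(roll)).
In Python, from rig import * gives the robot as it stands.
- The arm moves only by the shell command python3 -m creep 'ROWS' [FORCE]. ROWS is JSON, a list of rows, each an object of numbers: "x", "y", "z": the shift along the tool's x, y, z in mm; "rx", "ry", "rz": the turn, a rotation vector about the tool's x, y, z in rad; "hand": the finger opening in mm, from 0 to 85.4. A call has 1 to 20 rows; each row shifts and turns the commanded pose from where the row before left it, along the tool's axes as they then stand; what a row does not reach is not made up. A row lasts 1/8 s, in which the tool goes at most 62.5 mm and 10.7 degrees, less where a joint would pass 70% of its speed; a pose out of reach is approached as far as the arm can. A call with a gripper value outside its range is refused whole. The fingers move at their own pace and stop on an object; FORCE is the grip in N (left out, the last holds). Time passes only in rows, so rows that do not move let the fingers close. It gives the time, the measured TCP pose, the force, the opening and the grip force at its end, in the units of the state.
- sense(): the state, without advancing time (a new reading comes with each control period).
- grab_frame(name): name is "side" or "top"; returns the picture (400x640x3 uint8, red, green, blue); there is no depth.
- get_calibration(name): a dict with "K" (3x3 intrinsics, pixels), "R" (3x3) and "t" (3): a world point X has camera coordinates R X + t. Camera axes: x right, y down, z forward; pixel columns grow to the right and rows downward; lengths in mm; the calibration is good to about 2 mm. A picture is of the moment at which its call begins. get_calibration takes no time and is no camera call.
- sign_off(): hands the job in; it is judged then, once.
The state is a dict: "clock": time; "qpos": joint angles; "qvel": joint speeds; "joint_efforts": joint torques, N m; "eef_pos": TCP position; "tcp_rot": TCP orientation; "contact_force": force on the tool from outside, world axes, zero at the start; "wrist_torque": the same for the moment, N m; "opening": opening from 0.0 (shut) to 1.0 (fully open); "grasp_force": force on a finger pad.
Only numpy, scipy, OpenCV 4.12 (cv2) and the standard library are available. Lean on these libraries where they do the work, as an engineer would, in place of code of your own. Each camera call takes 0.05 s, during which the arm holds its last target. There are 200 camera calls.

## Working session

There is one attempt and no reset: what is moved stays moved. The work goes in short steps, Python scripts to look and compute and a shell command to move; the robot and the scene stay as the last step left them, time stands still between calls to the robot, and variables do not carry over. Pictures are saved under pics/ and viewed, at most 10 in all, crops included, and the job is handed in when it is done.

```bash
ls; mkdir -p pics; python3 - <<'E'
from rig import *
import cv2,numpy as np
for n in("side","top"):
    im=grab_frame(n); cv2.imwrite(f"pics/{n}0.png",im[:,:,::-1]); c=get_calibration(n); print(n,np.round(c["K"],1).tolist(),np.round(c["R"],3).tolist(),np.round(c["t"],1).tolist(), np.round(-np.array(c["R"]).T@np.array(c["t"])))
print(sense())
try: print(grip_depth)
except Exception as e: print(e)
E
```

```text
pics
side [[456.9, 0.0, 317.9], [0.0, 456.9, 206.2], [0.0, 0.0, 1.0]] [[0.938, -0.346, -0.008], [-0.245, -0.647, -0.722], [0.245, 0.679, -0.692]] [-526.8, 180.2, 1200.5] [ 245. -881.  956.]
top [[489.4, 0.0, 324.1], [0.0, 489.4, 194.0], [0.0, 0.0, 1.0]] [[0.005, -1.0, -0.007], [-0.998, -0.004, -0.056], [0.056, 0.007, -0.998]] [-17.3, 545.6, 1632.1] [ 453.  -27. 1660.]
{'clock': 0.1, 'qpos': array([ 1.23059404e+00,  3.53601521e-01,  1.63408236e+00,  4.84301352e-06,
        1.15516473e+00, -2.41033682e-03]), 'qvel': array([ 3.26206146e-04,  4.77011871e-04, -3.82182837e-03, -4.83261496e-05,
       -4.55119028e-04,  8.87444610e-04]), 'joint_efforts': array([-1.29359712e-03, -6.06353331e+01, -3.42821181e+01,  9.65628089e-06,
        3.95106807e-03, -3.17794661e-05]), 'eef_pos': array([206.98898807, 589.27320937, 230.61293822]), 'tcp_rot': array([-3.14033671e+00, -7.45548310e-06,  2.80379874e+00]), 'contact_force': array([ 0.37803288, -0.11211038, -0.95828352]), 'wrist_torque': array([ 0.01791518, -0.02855623, -0.01541086]), 'grasp_force': 0.0, 'opening': 1.00339570044791}
18.700000000000003
```

View pics/top0.png

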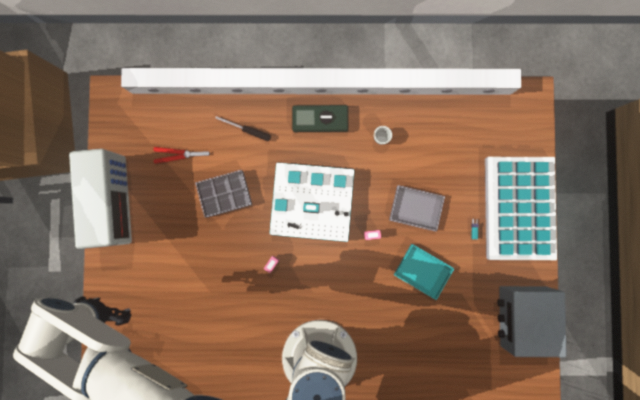

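View pics/side0.png

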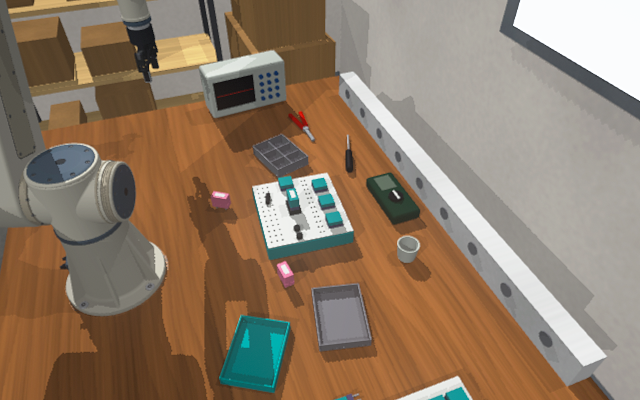

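Top view: the relay is at about (311,208), the teal narrow block with a white label at the middle of the trainer. The trainer's top spans (276,164)–(350,241). Tray candidates are grey undivided (418,207), grey divided (223,194) and turquoise (424,271); (418,207) fits. The pink blocks at (373,235) and (271,265) are look-alikes for the relay.

```bash
cat > h.py <<'E'
import numpy as np,cv2
from rig import *
def cast(n,uv,z):
    c=get_calibration(n);K,R,t=[np.array(c[k],float) for k in("K","R","t")]
    uv=np.atleast_2d(uv).astype(float); d=np.c_[uv,np.ones(len(uv))]@np.linalg.inv(K).T@R; C=-R.T@t
    return C+d*((z-C[2])/d[:,2])[:,None]
def proj(n,X):
    c=get_calibration(n);K,R,t=[np.array(c[k],float) for k in("K","R","t")]
    p=(np.atleast_2d(X)@R.T+t)@K.T; return p[:,:2]/p[:,2:]
def rect(n,mask,z):
    cs,_=cv2.findContours(mask.astype(np.uint8),cv2.RETR_EXTERNAL,cv2.CHAIN_APPROX_NONE)
    c=max(cs,key=cv2.contourArea)[:,0]; P=cast(n,c,z)[:,:2]
    return np.round(c.mean(0)),cv2.minAreaRect(P.astype(np.float32))
E
python3 - <<'E'
from h import *
im=cv2.imread("pics/top0.png"); hsv=cv2.cvtColor(im,cv2.COLOR_BGR2HSV); H,S,V=[hsv[:,:,i].astype(int) for i in range(3)]
def win(m,x0,x1,y0,y1):
    o=np.zeros_like(m);o[y0:y1,x0:x1]=m[y0:y1,x0:x1];return o
white=win((S<60)&(V>150),262,362,155,248)
white=cv2.morphologyEx(white.astype(np.uint8),cv2.MORPH_OPEN,np.ones((3,3)))
print("trainer",rect("top",white,50))
teal=win((H>75)&(H<105)&(S>90),298,325,198,218)
print("relay",rect("top",cv2.dilate(teal.astype(np.uint8),np.ones((1,1))),106))
gray=win((S<70)&(V>30),385,450,180,235)
print("tray",rect("top",gray,25))
a=cv2.resize(im[195:240,265:360],None,fx=8,fy=8,interpolation=cv2.INTER_CUBIC)[:300]
s=cv2.imread("pics/side0.png"); b=cv2.resize(s[170:260,245:360],None,fx=4,fy=4,interpolation=cv2.INTER_CUBIC)
t=cv2.resize(im[175:240,380:455],None,fx=4,fy=4,interpolation=cv2.INTER_CUBIC)[:260]
o=np.zeros((600,800,3),np.uint8);o[:a.shape[0],:760]=a;o[300:300+260,:300]=t
b=b[:300];o[300:300+b.shape[0],310:310+460]=b
cv2.imwrite("pics/crop.png",o)
E
```

```text
trainer (array([313., 202.]), ((518.4185791015625, 26.259735107421875), (262.161376953125, 241.4689178466797), 85.10875701904297))
relay (array([311., 208.]), ((498.3814392089844, 27.501218795776367), (43.18503952026367, 24.154674530029297), 85.0600814819336))
tray (array([417., 208.]), ((500.55938720703125, -324.35540771484375), (162.93093872070312, 121.50909423828125), 76.85945892333984))
```

View pics/crop.png

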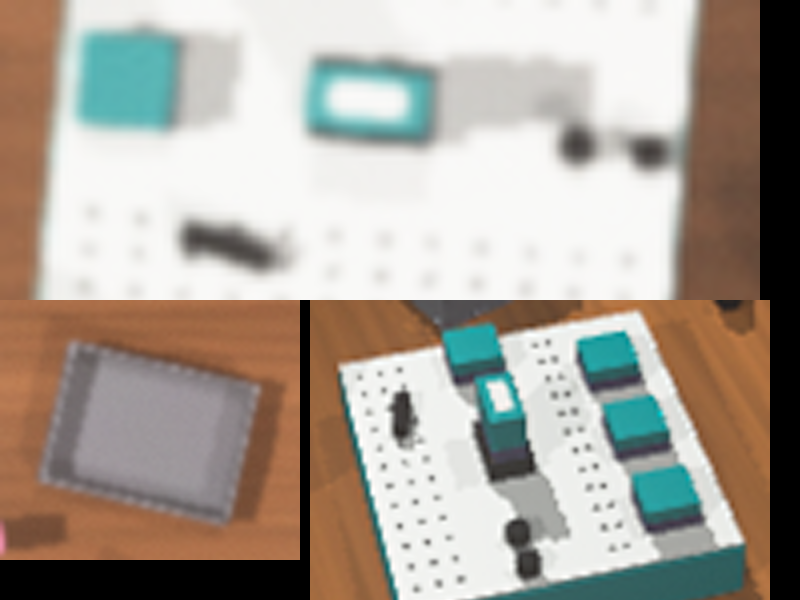

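The crop confirms the relay: tall, narrow, teal with a white label, on the black socket at top (311,208). The grey tray without dividers is at (418,207). The trainer-based prediction (498.5, 28.0) agrees with the measured relay top (498.4, 27.5), with yaw about -0.086. The tray measures 163x121 as specified, with yaw about -0.229.

```bash
python3 - <<'E'
from h import *
s=cv2.imread("pics/side0.png"); hsv=cv2.cvtColor(s,cv2.COLOR_BGR2HSV)
p=proj("side",[[498.5,27.8,106],[498.5,27.8,66],[500.6,-324.4,4]]);print(p)
lab=(hsv[:,:,1]<50)&(hsv[:,:,2]>190); m=np.zeros_like(lab); m[186:204,286:299]=lab[186:204,286:299]
ys,xs=np.nonzero(m);print("label",xs.mean(),ys.mean(),len(xs),cast("side",[xs.mean(),ys.mean()],106))
E
python3 -m creep '[{"rz":-0.126},{"rz":-0.126},{"x":-21.2,"y":-33.4},{"x":-21.2,"y":-33.4},{"x":-21.2,"y":-33.4},{"x":-21.2,"y":-33.4},{"x":-21.2,"y":-33.4},{"x":-21.2,"y":-33.4},{"x":-21.2,"y":-33.4},{"x":-21.2,"y":-33.4},{"x":-21.2,"y":-33.4,"z":10},{"x":-21.2,"y":-33.4,"z":10},{"x":-21.2,"y":-33.4,"z":10},{"x":-21.2,"y":-33.4,"z":10},{"x":-21.2,"y":-33.4,"z":10},{"x":-21.2,"y":-33.4,"z":10},{"x":-21.2,"y":-33.4,"z":10},{"x":-21.2,"y":-33.4,"z":10},{"hand":85},{"hand":85}]' 60
```

```text
[[292.76358416 192.99632861]
 [293.41695557 203.46133074]
 [340.74756758 316.0224995 ]]
label 293.98571428571427 192.18571428571428 70 [[502.71779752  29.79186615 106.        ]]schema error: expected keys x, y, z, rx, ry, rz, hand
```

The side view agrees to about 4 mm. Rows apparently need every key, so I'll write them out in full.

```bash
python3 -m creep '[{"x":0,"y":0,"z":0,"rx":0,"ry":0,"rz":-0.126,"hand":85},{"x":0,"y":0,"z":0,"rx":0,"ry":0,"rz":-0.126,"hand":85},{"x":-21.2,"y":-33.4,"z":0,"rx":0,"ry":0,"rz":0,"hand":85},{"x":-21.2,"y":-33.4,"z":0,"rx":0,"ry":0,"rz":0,"hand":85},{"x":-21.2,"y":-33.4,"z":0,"rx":0,"ry":0,"rz":0,"hand":85},{"x":-21.2,"y":-33.4,"z":0,"rx":0,"ry":0,"rz":0,"hand":85},{"x":-21.2,"y":-33.4,"z":0,"rx":0,"ry":0,"rz":0,"hand":85},{"x":-21.2,"y":-33.4,"z":0,"rx":0,"ry":0,"rz":0,"hand":85},{"x":-21.2,"y":-33.4,"z":0,"rx":0,"ry":0,"rz":0,"hand":85},{"x":-21.2,"y":-33.4,"z":0,"rx":0,"ry":0,"rz":0,"hand":85},{"x":-21.2,"y":-33.4,"z":10,"rx":0,"ry":0,"rz":0,"hand":85},{"x":-21.2,"y":-33.4,"z":10,"rx":0,"ry":0,"rz":0,"hand":85},{"x":-21.2,"y":-33.4,"z":10,"rx":0,"ry":0,"rz":0,"hand":85},{"x":-21.2,"y":-33.4,"z":10,"rx":0,"ry":0,"rz":0,"hand":85},{"x":-21.2,"y":-33.4,"z":10,"rx":0,"ry":0,"rz":0,"hand":85},{"x":-21.2,"y":-33.4,"z":10,"rx":0,"ry":0,"rz":0,"hand":85},{"x":-21.2,"y":-33.4,"z":10,"rx":0,"ry":0,"rz":0,"hand":85},{"x":-21.2,"y":-33.4,"z":10,"rx":0,"ry":0,"rz":0,"hand":85},{"x":0,"y":0,"z":0,"rx":0,"ry":0,"rz":0,"hand":85},{"x":0,"y":0,"z":0,"rx":0,"ry":0,"rz":0,"hand":85}]' 60
```

```text
clock: 2.6
eef_pos: [498.8, 28.4, 151.1]
tcp_rot: [3.141, -0.001, 3.055]
contact_force: [0.4, 0.6, 0.1]
opening: 1.0
grasp_force: 0.0
```

```bash
python3 -m creep '[{"x":0,"y":0,"z":16,"rx":0,"ry":0,"rz":0,"hand":85},{"x":0,"y":0,"z":16,"rx":0,"ry":0,"rz":0,"hand":85},{"x":0,"y":0,"z":16,"rx":0,"ry":0,"rz":0,"hand":85},{"x":0,"y":0,"z":16,"rx":0,"ry":0,"rz":0,"hand":85},{"x":0,"y":0,"z":10,"rx":0,"ry":0,"rz":0,"hand":85},{"x":0,"y":0,"z":5,"rx":0,"ry":0,"rz":0,"hand":85},{"x":0,"y":0,"z":0,"rx":0,"ry":0,"rz":0,"hand":62},{"x":0,"y":0,"z":0,"rx":0,"ry":0,"rz":0,"hand":62},{"x":0,"y":0,"z":0,"rx":0,"ry":0,"rz":0,"hand":62},{"x":0,"y":0,"z":0,"rx":0,"ry":0,"rz":0,"hand":62}]' 70
python3 - <<'E'
from h import *
im=[grab_frame(n)[:,:,::-1] for n in("side","top")]
a=cv2.resize(im[0][130:230,230:330],(400,400),interpolation=2);b=cv2.resize(im[1][160:260,260:360],(400,400),interpolation=2)
cv2.imwrite("pics/g1.png",np.hstack([a,b]))
E
```

```text
clock: 3.85
eef_pos: [499.5, 28.2, 72.6]
tcp_rot: [3.142, 0.001, 3.056]
contact_force: [0.4, -0.2, 0.0]
opening: 0.726
grasp_force: 0.0
```

View pics/g1.png

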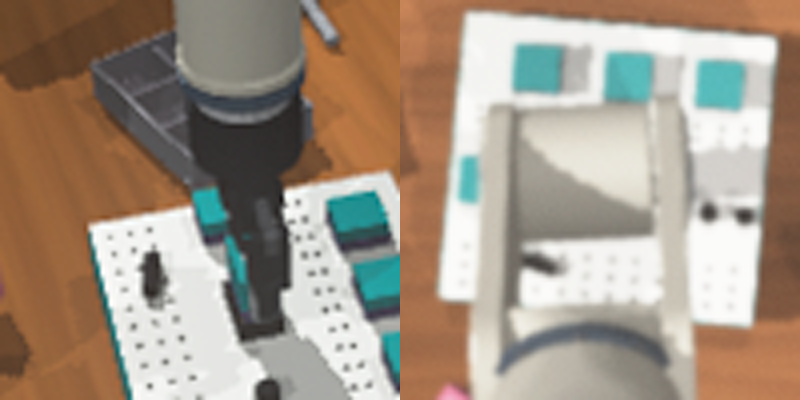

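The side crop shows the fingers straddling the relay in y, with the near finger at about crop (265,260), clear of other parts. I'll close now.

```bash
python3 -m creep '[{"x":0,"y":0,"z":0,"rx":0,"ry":0,"rz":0,"hand":56},{"x":0,"y":0,"z":0,"rx":0,"ry":0,"rz":0,"hand":53},{"x":0,"y":0,"z":0,"rx":0,"ry":0,"rz":0,"hand":51},{"x":0,"y":0,"z":0,"rx":0,"ry":0,"rz":0,"hand":49},{"x":0,"y":0,"z":0,"rx":0,"ry":0,"rz":0,"hand":47},{"x":0,"y":0,"z":0,"rx":0,"ry":0,"rz":0,"hand":40},{"x":0,"y":0,"z":0,"rx":0,"ry":0,"rz":0,"hand":40},{"x":0,"y":0,"z":0,"rx":0,"ry":0,"rz":0,"hand":40}]' 70
python3 -c "
from rig import *
s=sense();print(s['contact_force'],s['wrist_torque'],s['eef_pos'])"
```

```text
clock: 4.95
eef_pos: [499.3, 28.2, 72.3]
tcp_rot: [3.142, 0.0, 3.056]
contact_force: [-0.4, 1.6, 2.5]
opening: 0.573
grasp_force: 72.2
[-0.35938022  1.56550613  2.4566518 ] [0.30393474 0.09567828 0.02587089] [499.31886666  28.23077575  72.31710566]
```

Gripped: 49 mm opening, lateral forces small. I'll take a light upward preload and read the force.

```bash
python3 -m creep '[{"x":0,"y":0,"z":-0.7,"rx":0,"ry":0,"rz":0,"hand":40},{"x":0,"y":0,"z":-0.6,"rx":0,"ry":0,"rz":0,"hand":40},{"x":0,"y":0,"z":0,"rx":0,"ry":0,"rz":0,"hand":40}]' 80
python3 -c "
from rig import *
s=sense();print(s['contact_force'],s['wrist_torque'],s['eef_pos'])"
```

```text
clock: 5.32
eef_pos: [499.2, 28.2, 73.4]
tcp_rot: [3.142, -0.0, 3.056]
contact_force: [0.2, 2.6, -3.5]
opening: 0.576
grasp_force: 82.9
[ 0.18035456  2.57421893 -3.45667783] [ 0.37035357 -0.12402945 -0.02905553] [499.23400012  28.2152091   73.44372741]
```

```bash
python3 -m creep '[{"x":0,"y":0,"z":-0.9,"rx":0,"ry":0,"rz":0,"hand":40},{"x":0,"y":0.5,"z":0,"rx":0.04,"ry":0,"rz":0,"hand":40},{"x":0,"y":0.5,"z":0,"rx":0.04,"ry":0,"rz":0,"hand":40},{"x":0,"y":0.5,"z":0,"rx":0.04,"ry":0,"rz":0,"hand":40},{"x":0,"y":0,"z":0,"rx":0,"ry":0,"rz":0,"hand":40}]' 80
python3 -c "
from rig import *
s=sense();print(s['contact_force'],s['wrist_torque'],s['eef_pos'])"
```

```text
clock: 5.95
eef_pos: [499.3, 30.2, 74.1]
tcp_rot: [-3.022, -0.0, 3.057]
contact_force: [1.1, 2.2, -6.0]
opening: 0.574
grasp_force: 84.5
[ 1.12719123  2.19774702 -6.00601783] [ 0.86792606 -0.24651723 -0.03000823] [499.32057603  30.22674172  74.13867237]
```

```bash
python3 -m creep '[{"x":0,"y":0.5,"z":-0.6,"rx":0.03,"ry":0,"rz":0,"hand":40},{"x":0,"y":0.5,"z":-0.6,"rx":0.03,"ry":0,"rz":0,"hand":40},{"x":0,"y":0,"z":0,"rx":0,"ry":0,"rz":0,"hand":40}]' 80
python3 -c "
from rig import *
s=sense();print(s['contact_force'],s['wrist_torque'],s['eef_pos'])"
```

```text
clock: 6.32
eef_pos: [499.3, 30.8, 75.2]
tcp_rot: [-2.962, -0.001, 3.057]
contact_force: [1.5, 0.4, -7.0]
opening: 0.571
grasp_force: 84.5
[ 1.46875876  0.3575183  -6.97311529] [ 0.6623532  -0.35730091  0.01398243] [499.31815294  30.83338802  75.1678006 ]
```

```bash
python3 -m creep '[{"x":0,"y":-0.5,"z":-0.3,"rx":-0.04,"ry":0,"rz":0,"hand":40},{"x":0,"y":-0.5,"z":0,"rx":-0.04,"ry":0,"rz":0,"hand":40},{"x":0,"y":-0.5,"z":0,"rx":-0.04,"ry":0,"rz":0,"hand":40},{"x":0,"y":-0.5,"z":0,"rx":-0.04,"ry":0,"rz":0,"hand":40},{"x":0,"y":-0.5,"z":0,"rx":-0.04,"ry":0,"rz":0,"hand":40},{"x":0,"y":0,"z":0,"rx":0,"ry":0,"rz":0,"hand":40}]' 80
python3 -c "
from rig import *
s=sense();print(s['contact_force'],s['wrist_torque'],s['eef_pos'])"
```

```text
clock: 7.08
eef_pos: [499.1, 27.2, 75.9]
tcp_rot: [3.121, -0.0, 3.054]
contact_force: [1.6, -2.5, -8.1]
opening: 0.574
grasp_force: 84.8
[ 1.59827013 -2.45784749 -8.14058149] [-0.718812   -0.23876199 -0.00098567] [499.06062352  27.2478254   75.90974876]
```

```bash
python3 -m creep '[{"x":0,"y":-0.5,"z":-0.5,"rx":-0.04,"ry":0,"rz":0,"hand":40},{"x":0,"y":-0.5,"z":-0.5,"rx":-0.04,"ry":0,"rz":0,"hand":40},{"x":0,"y":-0.5,"z":-0.5,"rx":-0.04,"ry":0,"rz":0,"hand":40},{"x":0,"y":-0.4,"z":-0.5,"rx":-0.03,"ry":0,"rz":0,"hand":40},{"x":0,"y":0,"z":0,"rx":0,"ry":0,"rz":0,"hand":40}]' 80
python3 -c "
from rig import *
s=sense();print(s['contact_force'],s['wrist_torque'],s['eef_pos'])"
```

```text
clock: 7.7
eef_pos: [498.9, 25.8, 77.6]
tcp_rot: [2.972, -0.0, 3.055]
contact_force: [1.0, -1.6, -9.7]
opening: 0.577
grasp_force: 84.8
[ 0.97590188 -1.62053654 -9.71965629] [-0.92923345 -0.20766189 -0.01646599] [498.92530798  25.78534824  77.63752457]
```

```bash
python3 -m creep '[{"x":0,"y":0.5,"z":0,"rx":0.04,"ry":0,"rz":0,"hand":40},{"x":0,"y":0.5,"z":0,"rx":0.04,"ry":0,"rz":0,"hand":40},{"x":0,"y":0.5,"z":0,"rx":0.04,"ry":0,"rz":0,"hand":40},{"x":0,"y":0.5,"z":0,"rx":0.04,"ry":0,"rz":0,"hand":40},{"x":0,"y":0.5,"z":0,"rx":0.04,"ry":0,"rz":0,"hand":40},{"x":0,"y":0,"z":0,"rx":0,"ry":0,"rz":0,"hand":40}]' 80
python3 -c "
from rig import *
s=sense();print(s['contact_force'],s['wrist_torque'],s['eef_pos'])"
```

```text
clock: 8.45
eef_pos: [499.2, 29.7, 78.1]
tcp_rot: [-3.111, -0.0, 3.058]
contact_force: [0.7, -0.4, -8.1]
opening: 0.573
grasp_force: 85.1
[ 0.72472266 -0.35163224 -8.0606388 ] [ 0.28656072 -0.32980662 -0.03644021] [499.24892196  29.65839608  78.06673472]
```

```bash
python3 -m creep '[{"x":0,"y":0.5,"z":-0.5,"rx":0.04,"ry":0,"rz":0,"hand":40},{"x":0,"y":0.5,"z":-0.5,"rx":0.04,"ry":0,"rz":0,"hand":40},{"x":0,"y":0.5,"z":-0.5,"rx":0.04,"ry":0,"rz":0,"hand":40},{"x":0,"y":0.4,"z":-0.5,"rx":0.03,"ry":0,"rz":0,"hand":40},{"x":0,"y":0,"z":0,"rx":0,"ry":0,"rz":0,"hand":40}]' 80
python3 -c "
from rig import *
s=sense();print(s['contact_force'],s['wrist_torque'],s['eef_pos'])"
```

```text
clock: 9.07
eef_pos: [499.5, 31.3, 80.0]
tcp_rot: [-2.962, -0.0, 3.057]
contact_force: [0.4, 2.5, -1.9]
opening: 0.571
grasp_force: 85.7
[ 0.38894462  2.5387652  -1.8839197 ] [ 0.4954132  -0.05039217 -0.04785549] [499.49767064  31.25639188  79.97088418]
```

```bash
python3 -m creep '[{"x":0,"y":0,"z":-0.6,"rx":0,"ry":0,"rz":0,"hand":40},{"x":0,"y":-0.5,"z":-0.4,"rx":-0.04,"ry":0,"rz":0,"hand":40},{"x":0,"y":-0.5,"z":0,"rx":-0.04,"ry":0,"rz":0,"hand":40},{"x":0,"y":-0.5,"z":0,"rx":-0.04,"ry":0,"rz":0,"hand":40},{"x":0,"y":-0.5,"z":0,"rx":-0.04,"ry":0,"rz":0,"hand":40},{"x":0,"y":-0.5,"z":0,"rx":-0.04,"ry":0,"rz":0,"hand":40},{"x":0,"y":0,"z":0,"rx":0,"ry":0,"rz":0,"hand":40}]' 80
python3 -c "
from rig import *
s=sense();print(s['contact_force'],s['wrist_torque'],s['eef_pos'])"
```

```text
clock: 9.95
eef_pos: [499.2, 27.8, 81.3]
tcp_rot: [3.121, -0.0, 3.054]
contact_force: [0.5, 0.2, -4.6]
opening: 0.568
grasp_force: 85.6
[ 0.52825756  0.16901653 -4.61329781] [-0.20706589  0.13855643 -0.02834442] [499.1847775   27.75353026  81.31096024]
```

```bash
python3 -m creep '[{"x":0,"y":-0.5,"z":-0.6,"rx":-0.04,"ry":0,"rz":0,"hand":40},{"x":0,"y":-0.5,"z":-0.6,"rx":-0.04,"ry":0,"rz":0,"hand":40},{"x":0,"y":-0.5,"z":-0.5,"rx":-0.04,"ry":0,"rz":0,"hand":40},{"x":0,"y":-0.4,"z":-0.4,"rx":-0.03,"ry":0,"rz":0,"hand":40},{"x":0,"y":0,"z":0,"rx":0,"ry":0,"rz":0,"hand":40}]' 80
python3 -c "
from rig import *
s=sense();print(s['contact_force'],s['wrist_torque'],s['eef_pos'])"
```

```text
clock: 10.58
eef_pos: [499.6, 26.1, 83.5]
tcp_rot: [2.972, 0.001, 3.055]
contact_force: [0.6, -0.4, -0.7]
opening: 0.571
grasp_force: 86.2
[ 0.55027322 -0.37307008 -0.68250166] [-0.04560747 -0.07443811 -0.01588378] [499.6130445   26.115544    83.54544818]
```

The moment and pull have collapsed to roughly the relay's own weight, so the pins seem free. I'll lift gently to check.

```bash
python3 -m creep '[{"x":0,"y":0,"z":-0.7,"rx":0,"ry":0,"rz":0,"hand":40},{"x":0,"y":0,"z":-0.7,"rx":0,"ry":0,"rz":0,"hand":40},{"x":0,"y":0,"z":-0.6,"rx":0,"ry":0,"rz":0,"hand":40}]' 80
python3 -c "
from rig import *
s=sense();print(s['contact_force'],s['wrist_torque'],s['eef_pos'])"
```

```text
clock: 10.95
eef_pos: [499.1, 26.4, 85.1]
tcp_rot: [2.972, -0.0, 3.056]
contact_force: [0.4, 0.4, -0.5]
opening: 0.57
grasp_force: 86.2
[ 0.38333263  0.43609961 -0.54165357] [-0.13642546  0.03290357  0.00689141] [499.09289025  26.42491805  85.12891775]
```

```bash
python3 -m creep '[{"x":0,"y":0,"z":-5,"rx":0,"ry":0,"rz":0,"hand":40},{"x":0,"y":0,"z":-10,"rx":0.04,"ry":0,"rz":0,"hand":40},{"x":0,"y":0,"z":-15,"rx":0.04,"ry":0,"rz":0,"hand":40},{"x":0,"y":0,"z":-15,"rx":0.04,"ry":0,"rz":0,"hand":40},{"x":0,"y":0,"z":-15,"rx":0.05,"ry":0,"rz":0,"hand":40},{"x":0,"y":0,"z":-10,"rx":0,"ry":0,"rz":0,"hand":40},{"x":0,"y":0,"z":0,"rx":0,"ry":0,"rz":0,"hand":40}]' 80
python3 - <<'E'
from h import *
s=sense();print(s['contact_force'])
im=[grab_frame(n)[:,:,::-1] for n in("side","top")]
a=cv2.resize(im[0][130:230,230:330],(500,500),interpolation=2);b=im[1][150:300,190:470]
cv2.imwrite("pics/g2.png",a)
E
```

```text
clock: 11.82
eef_pos: [499.0, 19.8, 155.3]
tcp_rot: [3.14, 0.001, 3.056]
contact_force: [-0.4, 0.2, -0.6]
opening: 0.568
grasp_force: 86.2
[-0.44607008  0.20972933 -0.63934042]
```

View pics/g2.png

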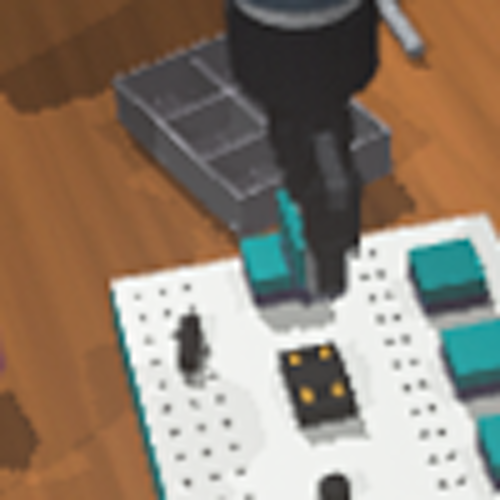

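The socket is empty, with four gold contacts showing at crop (315,375), and the relay is held upright between the fingers. Next is the carry to the tray.

```bash
python3 -m creep '[{"x":-1,"y":-12,"z":0,"rx":0,"ry":0,"rz":0,"hand":40},{"x":-2,"y":-24,"z":0,"rx":0,"ry":0,"rz":0,"hand":40},{"x":-3,"y":-34,"z":0,"rx":0,"ry":0,"rz":0,"hand":40},{"x":-3,"y":-34,"z":0,"rx":0,"ry":0,"rz":0,"hand":40},{"x":-3,"y":-34,"z":0,"rx":0,"ry":0,"rz":0,"hand":40},{"x":-3,"y":-34,"z":0,"rx":0,"ry":0,"rz":0,"hand":40},{"x":-3,"y":-34,"z":0,"rx":0,"ry":0,"rz":0,"hand":40},{"x":-3,"y":-34,"z":0,"rx":0,"ry":0,"rz":0,"hand":40},{"x":-3,"y":-34,"z":0,"rx":0,"ry":0,"rz":0,"hand":40},{"x":-3,"y":-34,"z":0,"rx":0,"ry":0,"rz":0,"hand":40},{"x":-3,"y":-24,"z":0,"rx":0,"ry":0,"rz":0,"hand":40},{"x":-1,"y":-11,"z":0,"rx":0,"ry":0,"rz":0,"hand":40},{"x":0,"y":0,"z":10,"rx":0,"ry":0,"rz":0.05,"hand":40},{"x":0,"y":0,"z":20,"rx":0,"ry":0,"rz":0.05,"hand":40},{"x":0,"y":0,"z":20,"rx":0,"ry":0,"rz":0.043,"hand":40},{"x":0,"y":0,"z":20,"rx":0,"ry":0,"rz":0,"hand":40},{"x":0,"y":0,"z":15,"rx":0,"ry":0,"rz":0,"hand":40},{"x":0,"y":0,"z":10,"rx":0,"ry":0,"rz":0,"hand":40},{"x":0,"y":0,"z":0,"rx":0,"ry":0,"rz":0,"hand":40}]' 80
python3 - <<'E'
from h import *
im=[grab_frame(n)[:,:,::-1] for n in("side","top")]
a=cv2.resize(im[0][255:355,290:390],(600,600),interpolation=2)
cv2.imwrite("pics/g3.png",a)
E
```

```text
clock: 14.3
eef_pos: [499.8, -324.4, 59.1]
tcp_rot: [3.141, -0.001, 2.913]
contact_force: [-0.6, 0.2, -0.9]
opening: 0.573
grasp_force: 86.2
```

View pics/g3.png

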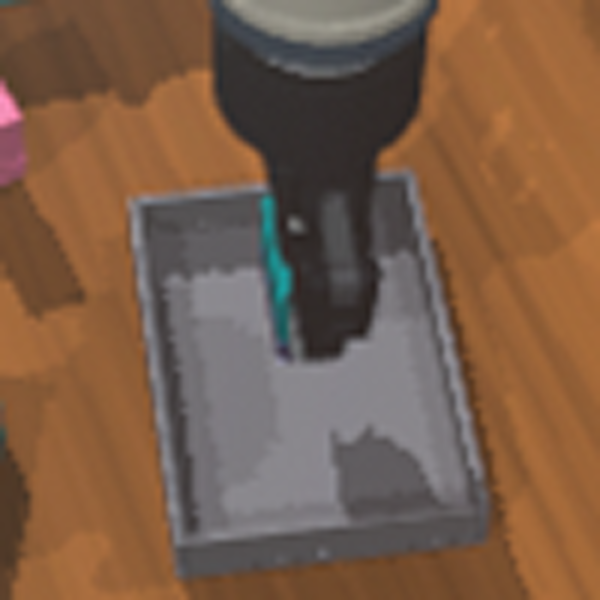

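The relay is centred over the tray and looks level. I'll lower it in stages, watching the force.

```bash
python3 -m creep '[{"x":0,"y":0,"z":12,"rx":0,"ry":0,"rz":0,"hand":40},{"x":0,"y":0,"z":10,"rx":0,"ry":0,"rz":0,"hand":40},{"x":0,"y":0,"z":7,"rx":0,"ry":0,"rz":0,"hand":40},{"x":0,"y":0,"z":4,"rx":0,"ry":0,"rz":0,"hand":40},{"x":0,"y":0,"z":2,"rx":0,"ry":0,"rz":0,"hand":40},{"x":0,"y":0,"z":0,"rx":0,"ry":0,"rz":0,"hand":40}]' 60; python3 -m creep '[{"x":0,"y":0,"z":1,"rx":0,"ry":0,"rz":0,"hand":40},{"x":0,"y":0,"z":1,"rx":0,"ry":0,"rz":0,"hand":40},{"x":0,"y":0,"z":0,"rx":0,"ry":0,"rz":0,"hand":40}]' 40
```

```text
clock: 15.15
eef_pos: [500.1, -324.8, 24.6]
tcp_rot: [-3.142, -0.0, 2.913]
contact_force: [-0.5, -0.7, -0.8]
opening: 0.574
grasp_force: 86.2
clock: 15.52
eef_pos: [500.1, -324.7, 22.7]
tcp_rot: [-3.142, 0.0, 2.913]
contact_force: [-0.1, -0.6, -0.9]
opening: 0.574
grasp_force: 86.2
```

```bash
python3 -m creep '[{"x":0,"y":0,"z":0.7,"rx":0,"ry":0,"rz":0,"hand":40},{"x":0,"y":0,"z":0.7,"rx":0,"ry":0,"rz":0,"hand":40},{"x":0,"y":0,"z":0,"rx":0,"ry":0,"rz":0,"hand":40}]' 40; python3 -m creep '[{"x":0,"y":0,"z":0.5,"rx":0,"ry":0,"rz":0,"hand":40},{"x":0,"y":0,"z":0,"rx":0,"ry":0,"rz":0,"hand":40}]' 40;  python3 -c "
from rig import *
s=sense();print(s['contact_force'],s['wrist_torque'],s['eef_pos'])"
```

```text
clock: 15.9
eef_pos: [500.0, -324.7, 21.2]
tcp_rot: [3.142, -0.0, 2.913]
contact_force: [0.6, 0.3, -0.9]
opening: 0.574
grasp_force: 86.2
clock: 16.15
eef_pos: [500.1, -324.7, 20.9]
tcp_rot: [-3.142, 0.0, 2.913]
contact_force: [-0.4, -0.4, 2.3]
opening: 0.574
grasp_force: 86.6
[-0.43594788 -0.4207828   2.25014268] [ 0.09815487  0.14718597 -0.02362152] [ 500.08275205 -324.73943702   20.93754856]
```

Contact came at z 20.9, as expected. I'll seat it lightly, open slowly, then withdraw.

```bash
python3 -m creep '[{"x":0,"y":0,"z":0.3,"rx":0,"ry":0,"rz":0,"hand":44},{"x":0,"y":0,"z":0,"rx":0,"ry":0,"rz":0,"hand":48},{"x":0,"y":0,"z":0,"rx":0,"ry":0,"rz":0,"hand":49},{"x":0,"y":0,"z":0,"rx":0,"ry":0,"rz":0,"hand":50},{"x":0,"y":0,"z":0,"rx":0,"ry":0,"rz":0,"hand":51},{"x":0,"y":0,"z":0,"rx":0,"ry":0,"rz":0,"hand":53},{"x":0,"y":0,"z":0,"rx":0,"ry":0,"rz":0,"hand":56},{"x":0,"y":0,"z":0,"rx":0,"ry":0,"rz":0,"hand":60},{"x":0,"y":0,"z":0,"rx":0,"ry":0,"rz":0,"hand":66},{"x":0,"y":0,"z":0,"rx":0,"ry":0,"rz":0,"hand":70},{"x":0,"y":0,"z":0,"rx":0,"ry":0,"rz":0,"hand":70}]' 20
```

```text
clock: 17.52
eef_pos: [500.1, -324.7, 20.4]
tcp_rot: [-3.142, 0.0, 2.913]
contact_force: [-0.7, -0.0, -0.9]
opening: 0.816
grasp_force: 0.0
```

```bash
python3 -m creep '[{"x":0,"y":0,"z":-4,"rx":0,"ry":0,"rz":0,"hand":70},{"x":0,"y":0,"z":-10,"rx":0,"ry":0,"rz":0,"hand":70},{"x":0,"y":0,"z":-15,"rx":0,"ry":0,"rz":0,"hand":70},{"x":0,"y":0,"z":-20,"rx":0,"ry":0,"rz":0,"hand":70},{"x":0,"y":0,"z":-30,"rx":0,"ry":0,"rz":0,"hand":70},{"x":0,"y":0,"z":-30,"rx":0,"ry":0,"rz":0,"hand":70},{"x":0,"y":0,"z":-30,"rx":0,"ry":0,"rz":0,"hand":70},{"x":0,"y":0,"z":-30,"rx":0,"ry":0,"rz":0,"hand":70},{"x":0,"y":0,"z":-20,"rx":0,"ry":0,"rz":0,"hand":70},{"x":0,"y":0,"z":0,"rx":0,"ry":0,"rz":0,"hand":70},{"x":0,"y":0,"z":0,"rx":0,"ry":0,"rz":0,"hand":70}]'
python3 - <<'E'
from h import *
im=grab_frame("side")[:,:,::-1]
cv2.imwrite("pics/g4.png",cv2.resize(im[130:380,200:440],(576,600),interpolation=2))
E
```

```text
clock: 18.9
eef_pos: [499.7, -324.5, 209.3]
tcp_rot: [3.141, -0.0, 2.913]
contact_force: [0.4, -0.1, 0.4]
opening: 0.815
grasp_force: 0.0
```

View pics/g4.png

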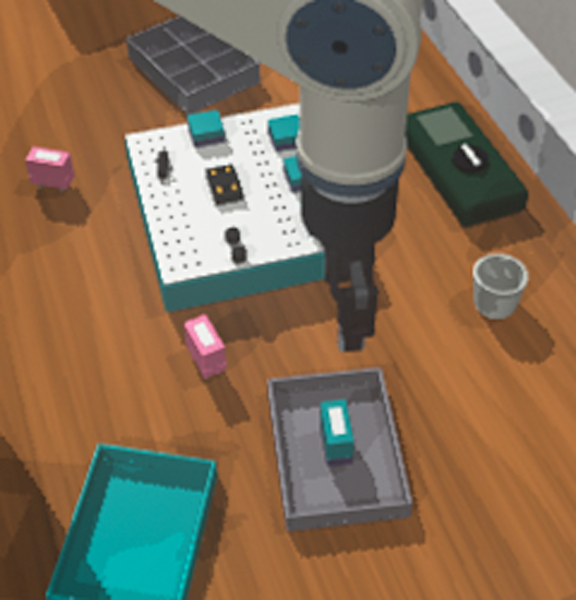

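The relay stands upright at the middle of the grey tray (crop (337,430)). The gripper is clear above it and the bystanders in this crop are in place.

```bash
python3 -c "
from rig import *
print(sign_off())"
```

```text
the job is handed in; nothing more can be done
None
```

I rocked the relay free of its socket, stood it upright on its pins near the middle of the grey undivided tray, let go, and handed the job in at about 19 s of the 64 s; no verdict was shown.

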